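# Rotate the glue and filler stock for a glue-up

### The job

Both sloped stock lanes on the bench are full. Get the oldest glue bottle and the oldest filler jar, the ones at the low front end of their lanes, ready for the glue-up by standing them in the wooden caddy, the glue in the smaller compartment and the filler in the larger; then load the new glue bottle and the new filler jar from the right-hand side of the bench top into their own lanes, behind the one that has slid forward. Keep everything upright and leave the wax tin where it is.

Things in the scene. Friction and masses are not known exactly. Their poses are not given: they have to be found in the camera images.
- glue_front: wood-glue bottle at the front (low end, the oldest) of the glue lane at the start: white with a yellow label and a red cap, 50 mm across and straight up to 72 mm, then a shoulder, the 27 mm wide cap ending at 100 mm; about 150 g. Origin: centre of its underside; z up along its axis.
- glue_second: wood-glue bottle that stands right behind glue_front in the glue lane at the start; same shape.
- glue_new: the new wood-glue bottle, standing on the bench top to the right of the lanes and caddy (not the tall old one at the back left, in the sunk tray); same shape.
- jar_front: wood-filler jar at the front (low end, the oldest) of the filler lane at the start: white, 60 mm across and straight up to 50 mm, grey lid of 59 mm from 58 to 73 mm height, about 160 g. Origin: centre of its underside; z up along its axis.
- jar_second: wood-filler jar that stands right behind jar_front in the filler lane at the start; same shape.
- jar_new: the new wood-filler jar, standing on the bench top to the right of the lanes and caddy (not the old one at the back left, in the sunk tray); same shape.
- glue_lane: sloped lane for two glue bottles, fixed: slick white deck 55 x 122 mm between plywood cheeks 14 mm higher, rising 0.13 rad to its own +x; what stands on it leans and slides to the stop and wire bar (50 mm above the deck) at -x. Rear end open, 20 mm spare. Origin: centre of foot, z up. Underside centres (x,z) mm: front place (-35, 29), rear place (15, 36); y=0
- jar_lane: sloped lane for two filler jars, fixed: slick white deck 65 x 142 mm between plywood cheeks 14 mm higher, rising 0.13 rad to its own +x; what stands on it leans and slides to the stop and wire bar (42 mm above the deck) at -x. Rear end open, 20 mm spare. Origin: centre of foot, z up. Underside centres (x,z) mm: front place (-40, 30), rear place (20, 38); y=0
- caddy: open wooden caddy, fixed, 174 x 94 mm, walls 26 mm high, 6 mm thick, cork floor 6 mm above the bench. Two compartments 82 mm wide (y): the smaller, 66 mm long, at -x (centre x = -48 mm) for the glue; the larger, 90 mm long, at +x (centre x = 36 mm) for the filler jar. Origin: centre of its underside, z up.
- wax_tin: short yellow tin of finishing wax with a yellow lid, 58 mm across, 52 mm high, standing among the new stock on the bench; it has no lane and stays where it is. Origin: centre of its underside.

How it is judged:
By the outcome, as a careful person would: the job done as asked, in the order asked, and still so for the second after the job is handed in, with the robot touching nothing.
It also fails if it takes over 112 s, if anything falls off the work surface, if the arm or the gripper's body presses on something with over 40 N, if the wrist force passes 120 N, or if a joint passes its speed limit or range.

### The arm

A 6-joint arm with a two-finger parallel gripper is mounted at the origin on a cart in front of the work surface, level with it; the furniture and walls round the work are solid. World frame = base frame: x ahead of the robot, y to its left, z up, the work surface at z = 0. Lengths are in m, angles in degrees, forces in N, time in s.
With the tool pointing down it reaches from about 0.325 to 0.85 m from the base axis. Payload 15.5 kg.
Tool frame: the origin (TCP) lies midway between the tips of the shut fingers; the grasp point (between the pads) lies 19 mm behind it; z points along the fingers, y is the line along which they close (so a half turn about z gives the same grasp; the last joint's range is limited). The gripper opens to 91 mm and grips with 3 to 60 N. Pads are 32 mm wide; open, the fingers measure 118 mm over their backs; the gripper's body (76 mm by 178 mm) begins 60 mm behind the grasp point.
Start: joints at [-5.472, 28.281, 77.091, -0, 74.628, -5.472], TCP at [0.625, 0, 0.214] pointing down, gripper open.
Joint ranges: [-166.48, 166.48], [-47.26, 123.95], [12.59, 153.08], [-70.14, 250.14], [6.76, 159.57], [-176.63, 176.63]. Speed limits (degrees/s): [108.29, 108.29, 147.25, 172.46, 172.46, 172.46].

### API

Orientations are given as a 3x3 rotation matrix whose columns are the frame's x, y, z axes.
In Python, from rig import env gives the robot as it stands.
- The arm moves only by the tool carry_out, never from a script. Its argument "steps" is a list of rows, each a list of 7 numbers: the opening, from -1 (shut) to 1 (fully open), then the shift along the tool's x, y, z normalised to -1 to 1, where 1 is 0.03 m, then the turn, a rotation vector about the tool's x, y, z normalised to -1 to 1, where 1 is 5 degrees. A call has 1 to 12 rows; each row shifts and turns the commanded pose from where the row before left it, along the tool's axes as they then stand; what a row does not reach is not made up. A row lasts 1/10 s, in which the tool goes at most 50 mm and 8.59 degrees, less where a joint would pass 70% of its speed; a pose out of reach is approached as far as the arm can. A call with a number of a shift or a turn outside -1 to 1 is refused whole. A call with a gripper value outside its range is refused whole. The fingers move at their own pace and stop on an object; "squeeze" is the grip in N (left out, the last holds). Time passes only in rows, so rows that do not move let the fingers close. It gives the time, the measured TCP pose, the force, the opening and the grip force at its end, in the units of the state.
- env.get_obs(): the state, without advancing time (a new reading comes with each control period).
- env.get_image(name): name is "scene" or "side" or "wrist"; returns the picture (384x512x3 uint8, red, green, blue); there is no depth.
- env.camera_info(name): a dict with "fx", "fy", "cx", "cy" (pixels), "R" (3x3) and "t" (3): a world point X has camera coordinates R X + t. Camera axes: x right, y down, z forward; pixel columns grow to the right and rows downward; lengths in m; the calibration is good to about 2 mm. A picture is of the moment at which its call begins: read the wrist's pose just before it. camera_info takes no time and is no camera call; for the wrist camera it gives the pose at the moment of the call.
- env.sign_off(): hands the job in; it is judged then, once.
The state is a dict: "time": time; "joint_positions": joint angles; "qd": joint speeds; "joint_efforts": joint torques, N m; "ee_pos": TCP position; "orientation": TCP orientation; "ft_force": force on the tool from outside, world axes, zero at the start; "ft_torque": the same for the moment, N m; "opening": opening from 0.0 (shut) to 1.0 (fully open); "grip_force": force on a finger pad.
Only numpy, scipy, OpenCV 4.12 (cv2) and the standard library are available. Lean on these libraries where they do the work, as an engineer would, in place of code of your own. Each camera call takes 0.05 s, during which the arm holds its last target. There are 200 camera calls.

## Working session

There is one attempt and no reset: what is moved stays moved. The work goes in short steps, Python scripts to look and compute and a tool call to move; the robot and the scene stay as the last step left them, time stands still between calls to the robot, and variables do not carry over. Pictures are saved under pics/ and viewed, at most 14 in all, crops included, and the job is handed in when it is done.

Besides the shell and the picture viewer there is one more tool, called after "Call:" by a JSON object that holds its "fn" and its "kwargs", one argument or row to a line. carry_out: Moves the arm, as the interface text tells. Its arguments: {"type":"object","properties":{"steps":{"type":"array","items":{"type":"array","items":{"type":"number","minimum":-1,"maximum":1}}},"squeeze":{"type":"number"}},"required":["steps"]}

```bash
ls; mkdir -p pics; python3 - <<'E'
from rig import env
import cv2, numpy as np
np.set_printoptions(precision=4,suppress=True)
o=env.get_obs(); print(o['time'],o['ee_pos'],o['orientation'],o['opening'])
for n in ('scene','side','wrist'):
    c=env.camera_info(n); print(n,c)
    cv2.imwrite(f'pics/{n}0.png',env.get_image(n)[:,:,::-1])
E
```

```text
pics
0.0 [0.6246 0.     0.2133] [[ 0.      1.     -0.0012]
 [ 1.     -0.      0.0001]
 [ 0.0001 -0.0012 -1.    ]] 0.9991255158280005
scene {'fx': 486.58242017181453, 'fy': 486.58242017181453, 'cx': 258.9551157365329, 'cy': 198.38059061837473, 'R': array([[-0.8815, -0.4718, -0.0187],
       [-0.3153,  0.6177, -0.7205],
       [ 0.3515, -0.6292, -0.6932]]), 't': array([0.41  , 0.2682, 1.3698])}
side {'fx': 368.00479829309137, 'fy': 368.00479829309137, 'cx': 262.5427787001318, 'cy': 196.30039812674985, 'R': array([[ 0.9983,  0.0578,  0.0074],
       [ 0.0414, -0.6134, -0.7887],
       [-0.041 ,  0.7877, -0.6147]]), 't': array([-0.5009, -0.0448,  1.0185])}
wrist {'fx': 267.26148367205, 'fy': 267.26148367205, 'cx': 257.56238265447985, 'cy': 189.22482449320577, 'R': array([[ 1.    ,  0.0006,  0.0005],
       [ 0.0004, -0.9628,  0.2703],
       [ 0.0007, -0.2703, -0.9628]]), 't': array([-0.6249, -0.0319,  0.3896])}
```

View pics/scene0.png

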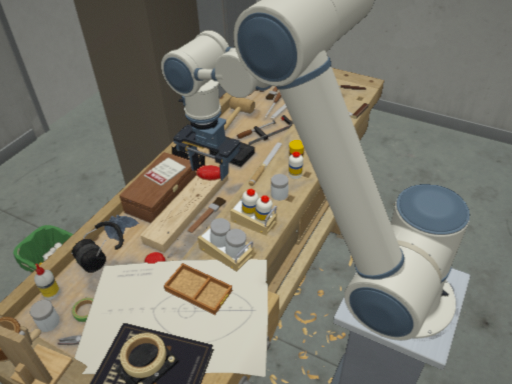

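View pics/side0.png

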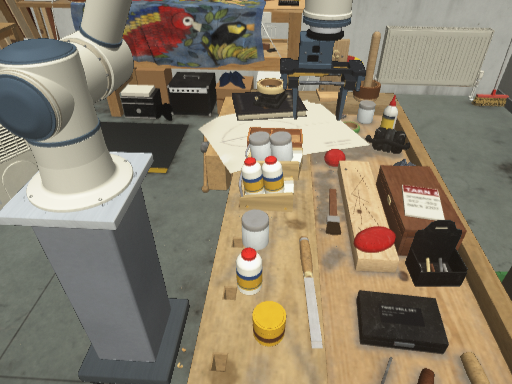

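View pics/wrist0.png

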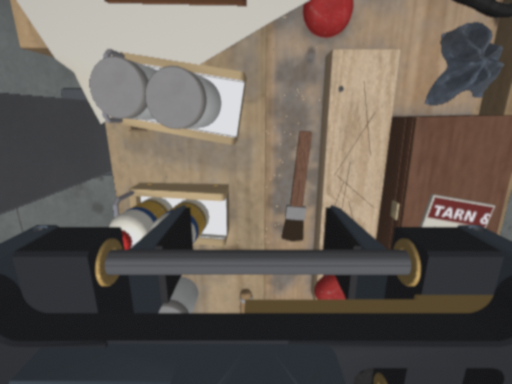

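The pictures show the jar lane with two grey lids (wrist ≈(118,86), (177,97)). The glue lane is below it, partly hidden by the fingers. The caddy is to the left-front of the lanes (scene ≈(198,287)). In the side view, the new jar is at (255,230), the new glue at (249,270) and the wax tin at (268,322).

```bash
cat > h.py <<'E'
import cv2, numpy as np
np.set_printoptions(precision=4,suppress=True)
def ray(c,u,v):
    d=np.array([(u-c['cx'])/c['fx'],(v-c['cy'])/c['fy'],1.]); R=np.array(c['R'])
    return -R.T@np.array(c['t']), R.T@d
def onplane(c,u,v,z):
    o,d=ray(c,u,v); return o+d*(z-o[2])/d[2]
def proj(c,X):
    p=np.array(c['R'])@np.array(X)+np.array(c['t']); return np.array([c['fx']*p[0]/p[2]+c['cx'],c['fy']*p[1]/p[2]+c['cy']])
def blobs(img,lo,hi,amin=20):
    h=cv2.cvtColor(img,cv2.COLOR_BGR2HSV)
    m=cv2.inRange(h,np.array(lo),np.array(hi))
    n,l,s,c=cv2.connectedComponentsWithStats(m)
    return [(c[i],s[i]) for i in range(1,n) if s[i][4]>=amin]
E
python3 - <<'E'
from rig import env
from h import *
c=env.camera_info('side'); im=cv2.imread('pics/side0.png')
print('cam',ray(c,256,192)[0])
h=im.copy()
for nm,lo,hi in (('red',(0,150,80),(8,255,255)),('red2',(172,150,80),(180,255,255)),('yel',(20,150,100),(32,255,255)),('grey',(0,0,90),(180,25,190))):
    for ce,s in blobs(im,lo,hi,60):
        if 110<ce[1]<360 and 190<ce[0]<400: print(nm,ce,s)
for n,u,v,z in (('jarnew lid',256,216,.073),('gluenew cap top',249,250,.1),('wax',269,309,.052),('gf',250,160,.129),('gs',272,160,.136),('jf',259,137,.105),('js',279,138,.112)):
    print(n,onplane(c,u,v,z))
c=env.camera_info('wrist'); print('wcam',ray(c,256,192)[0])
for n,u,v,z in (('jf',118,86,.104),('js',177,97,.111)): print(n,onplane(c,u,v,z))
c=env.camera_info('scene')
for n,p in (('caddyL',(188,264)),('R',(233,292)),('bot',(212,313)),('left',(164,283))): print(n,onplane(c,*p,.026))
im=cv2.imread('pics/scene0.png')
for u,v,r in ((250,192,.129),(264,200,.129)): print(onplane(c,u,v,r))
cv2.imwrite('pics/s1.png',cv2.resize(im[130:320,150:340],None,fx=3,fy=3,interpolation=cv2.INTER_CUBIC))
E
```

```text
cam [ 0.5437 -0.8008  0.5945]
red [334.0316 156.7549] [325 149  20  17 253]
red [249.7273 160.9481] [244 157  12   9  77]
red [270.4133 159.68  ] [265 156  12   8  75]
red [374.4887 239.0083] [354 226  42  26 841]
red [248.3133 253.6067] [241 248  15  13 150]
yel [386.7745 123.2843] [381 118  13  11 102]
yel [263.5032 184.8766] [243 177  41  14 308]
yel [248.9949 282.7056] [237 274  25  16 197]
yel [268.749  319.0913] [ 252  301   34   38 1040]
yel [268.4024 342.0976] [254 335  30  12  82]
grey [365.0508 112.8729] [357 101  18  23 236]
grey [268.1094 140.7755] [245 132  47  28 530]
grey [254.8491 218.4043] [242 210  27  18 371]
grey [253.9948 238.1562] [242 225  27  25 192]
jarnew lid [ 0.4988 -0.2025  0.073 ]
gluenew cap top [ 0.4951 -0.3293  0.1   ]
wax [ 0.5368 -0.42    0.052 ]
gf [ 0.4751 -0.0675  0.129 ]
gs [ 0.5271 -0.075   0.136 ]
jf [0.4862 0.0884 0.105 ]
js [0.5408 0.074  0.112 ]
wcam [0.6247 0.0749 0.3841]
jf [0.4878 0.1015 0.104 ]
js [0.5469 0.0909 0.111 ]
caddyL [0.5891 0.2085 0.026 ]
R [0.4218 0.2329 0.026 ]
bot [0.4376 0.3174 0.026 ]
left [0.6113 0.2966 0.026 ]
[ 0.5203 -0.0499  0.129 ]
[ 0.4656 -0.0382  0.129 ]
```

View pics/s1.png

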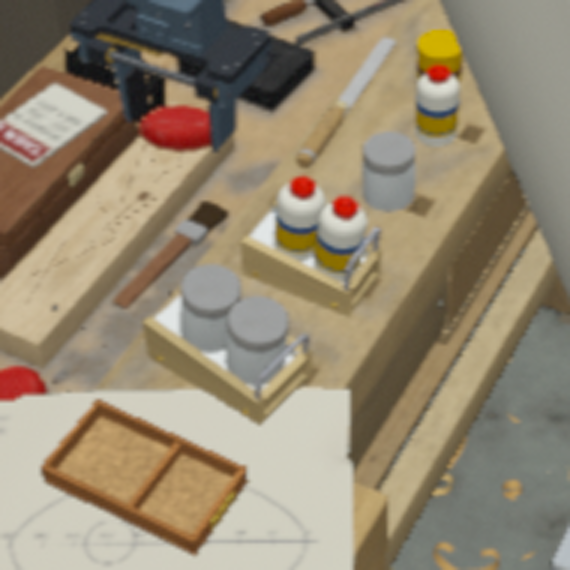

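Call:
{"fn": "carry_out", "kwargs": {
  "steps": [
    [1,-1,-0.9,-0.5,0,0,0],
    [1,-1,-0.9,-0.5,0,0,0],
    [1,-1,-0.9,-0.5,0,0,0],
    [1,-1,-0.9,-0.5,0,0,0],
    [1,0,0,0,0,0,0],
    [1,0,0,0,0,0,0]
  ]
}}

```text
time: 0.75
ee_pos: [0.5168, -0.1205, 0.2742]
orientation: [[0.002, 1.0, 0.001], [1.0, -0.002, -0.0], [-0.0, 0.001, -1.0]]
ft_force: [0.3, 1.5, -0.4]
opening: 1.002
grip_force: 0.0
```

```bash
python3 - <<'E'
from rig import env
from h import *
import pickle
o=env.get_obs(); print(o['ee_pos'],o['time'])
c=env.camera_info('wrist'); im=env.get_image('wrist')[:,:,::-1]
pickle.dump(c,open('w1.pkl','wb')); cv2.imwrite('pics/w1.png',im)
cv2.imwrite('pics/w1v.png',cv2.resize(im[0:300,100:500],None,fx=2,fy=2,interpolation=cv2.INTER_CUBIC))
print(ray(c,0,0)[0])
E
```

```text
[ 0.5168 -0.1205  0.2742] 0.75
[ 0.5166 -0.0456  0.4449]
```

View pics/w1v.png

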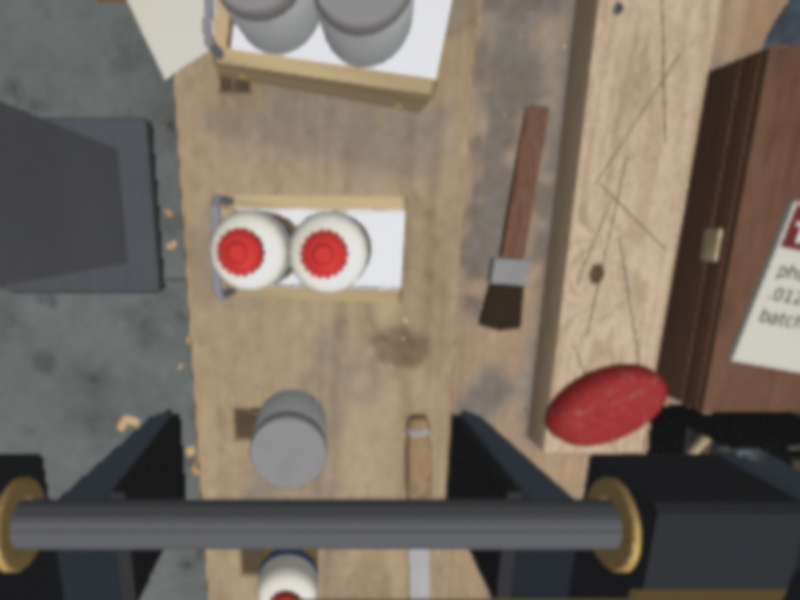

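Call:
{"fn": "carry_out", "kwargs": {
  "steps": [
    [1,1,0,0,0,0,0],
    [1,1,0,0,0,0,0],
    [1,1,0,0,0,0,0],
    [1,1,0,0,0,0,0],
    [1,1,0,0,0,0,0],
    [1,0,0,0,0,0,0],
    [1,0,0,0,0,0,0]
  ]
}}

```text
time: 1.5
ee_pos: [0.5171, 0.0313, 0.2733]
orientation: [[-0.003, 1.0, -0.001], [1.0, 0.003, -0.0], [-0.0, -0.001, -1.0]]
ft_force: [-0.3, 0.5, 0.5]
opening: 1.001
grip_force: 0.0
```

```bash
python3 - <<'E'
from rig import env
from h import *
import pickle
c=env.camera_info('wrist'); im=env.get_image('wrist')[:,:,::-1].copy()
pickle.dump(c,open('w2.pkl','wb')); cv2.imwrite('pics/w2.png',im)
cv2.imwrite('pics/w2v.png',cv2.resize(im[0:300,100:500],None,fx=2,fy=2,interpolation=cv2.INTER_CUBIC))
c=pickle.load(open('w1.pkl','rb')); im=cv2.imread('pics/w1.png')
for ce,s in blobs(im,(0,150,60),(8,255,255),60):
    if ce[0]<320: print(ce,s,onplane(c,*ce,.128),onplane(c,*ce,.135),onplane(c,*ce,.098))
E
```

```text
[219.7478 125.5014] [210 115  21  22 345] [ 0.4737 -0.0581  0.128 ] [ 0.4747 -0.0579  0.135 ] [ 0.4696 -0.0593  0.098 ]
[261.6541 126.4331] [252 116  21  22 344] [ 0.5221 -0.0592  0.128 ] [ 0.5219 -0.0589  0.135 ] [ 0.5226 -0.0605  0.098 ]
[240.5177 304.6879] [235 297  12  17 141] [ 0.4932 -0.3026  0.128 ] [ 0.4937 -0.2969  0.135 ] [ 0.491  -0.3269  0.098 ]
```

View pics/w2v.png

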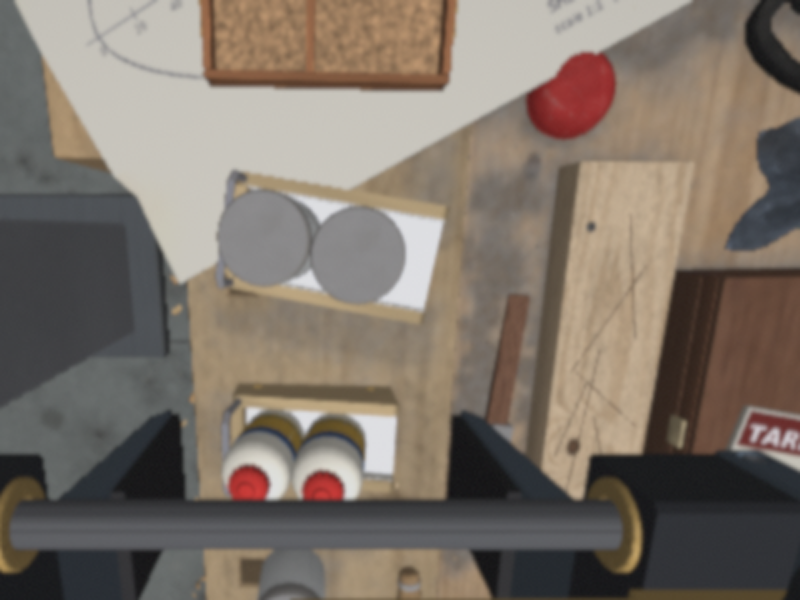

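```bash
python3 - <<'E'
from h import *
import pickle
c=pickle.load(open('w2.pkl','rb')); im=cv2.imread('pics/w2.png')
g=cv2.GaussianBlur(cv2.cvtColor(im[70:170,190:340],cv2.COLOR_BGR2GRAY),(3,3),0)
ci=cv2.HoughCircles(g,cv2.HOUGH_GRADIENT,1,25,param1=80,param2=12,minRadius=19,maxRadius=27)
P=[]
for x,y,r in ci[0][:5]:
    u,v=x+190,y+70; z=.102 if u<250 else .110
    X=onplane(c,u,v,z); P.append(X); print((u,v,r),X,'R',r/c['fx']*(ray(c,0,0)[0][2]-z))
def seg(n,a,b,za,zb):
    A=onplane(c,100+a[0]/2,a[1]/2,za);B=onplane(c,100+b[0]/2,b[1]/2,zb);print(n,A,B,'len',np.linalg.norm(B-A),'yaw',np.degrees(np.arctan2(B[1]-A[1],B[0]-A[0])))
seg('jar rear deck edge',(444,220),(421,312),.042,.042)
seg('jar upper cheek outer',(240,172),(445,207),.036,.056)
seg('jar lower cheek outer',(225,290),(420,322),.036,.056)
seg('glue rear deck edge',(397,411),(395,478),.042,.042)
seg('caddy front outer',(205,80),(450,84),.026,.026)
seg('caddy left/right outer at row40',(202,40),(456,40),.026,.026)
# caddy mask
h=cv2.cvtColor(im,cv2.COLOR_BGR2HSV); print(h[20,205],h[38,255],h[20,255],h[41,255],h[20,230])
E
```

```text
(np.float32(277.5), np.float32(126.5), np.float32(25.2)) [0.5414 0.0918 0.11  ] R 0.03148512610736287
(np.float32(230.5), np.float32(120.5), np.float32(26.4)) [0.4836 0.0985 0.102 ] R 0.03377465365379129
jar rear deck edge [0.61   0.1123 0.042 ] [0.5972 0.0457 0.042 ] len 0.06784270179292422 yaw -100.87790699556143
jar upper cheek outer [0.4633 0.1448 0.036 ] [0.6069 0.1207 0.056 ] len 0.14698390787684254 yaw -9.529094833297345
jar lower cheek outer [0.449 0.061 0.036] [0.5941 0.0404 0.056 ] len 0.14791576750817373 yaw -8.075064948776426
glue rear deck edge [ 0.5826 -0.0334  0.042 ] [ 0.5836 -0.0917  0.042 ] len 0.058363628753193814 yaw -89.05830013225156
caddy front outer [0.4395 0.2062 0.026 ] [0.6117 0.2042 0.026 ] len 0.17218777388998838 yaw -0.6455212465311447
caddy left/right outer at row40 [0.4387 0.2309 0.026 ] [0.6139 0.2315 0.026 ] len 0.17513361716119488 yaw 0.1971945338483065
[ 12 127 108] [ 12 128 128] [ 12 128 147] [ 11 126  95] [ 15 100 163]
```

Call:
{"fn": "carry_out", "kwargs": {
  "steps": [
    [1,-0.5,0,0,0,0,1],
    [1,-0.5,0,0,0,0,1],
    [1,-0.5,0,0,0,0,1],
    [1,-0.5,0,0,0,0,1],
    [1,-0.5,0,0,0,0,1],
    [1,-0.5,0,0,0,0,1],
    [1,0,0,0,0,0,1],
    [1,0,0,0,0,0,1],
    [1,0,0,0,0,0,1],
    [1,0,0,0,0,0,1],
    [1,0,0,0,0,0,1],
    [1,0,0,0,0,0,1]
  ]
}}

```text
time: 2.75
ee_pos: [0.4978, -0.0576, 0.2737]
orientation: [[0.868, 0.496, -0.0], [0.496, -0.868, -0.0], [-0.0, -0.0, -1.0]]
ft_force: [-0.4, -1.1, -0.4]
opening: 0.999
grip_force: 0.0
```

Call:
{"fn": "carry_out", "kwargs": {
  "steps": [
    [1,0,0,0,0,0,1],
    [1,0,0,0,0,0,1],
    [1,0,0,0,0,0,1],
    [1,0,0,0,0,0,1],
    [1,0,0,0,0,0,1],
    [1,0,0,0,0,0,1],
    [1,0,0,0,0,0,0],
    [1,0,0,0,0,0,0]
  ]
}}

```text
time: 3.55
ee_pos: [0.4977, -0.0574, 0.2737]
orientation: [[1.0, 0.002, -0.0], [0.002, -1.0, 0.0], [-0.0, -0.0, -1.0]]
ft_force: [0.6, 0.8, -0.3]
opening: 1.003
grip_force: 0.0
```

```bash
cat > go.py <<'E'
# go.py x y z yaw tilt_deg [gp]: needed turn (tool axes, units) then shift in the turned tool axes (units); target is grasp point
import sys
from rig import env
from h import *
from scipy.spatial.transform import Rotation as Ro
def target(yaw,tilt):
    base=np.array([[1,0,0],[0,-1,0],[0,0,-1.]])
    return Ro.from_euler('z',yaw,degrees=True).as_matrix()@base@Ro.from_euler('y',tilt,degrees=True).as_matrix()
if __name__=='__main__':
    x,y,z,yaw,tilt=map(float,sys.argv[1:6])
    o=env.get_obs(); R=np.array(o['orientation']); p=np.array(o['ee_pos'])
    T=target(yaw,tilt); tcp=np.array([x,y,z])+T[:,2]*.019
    r=np.degrees(Ro.from_matrix(R.T@T).as_rotvec())/5
    print('time',o['time'],'tcp',p,'gp',p-R[:,2]*.019,'q',np.array(o['joint_positions']),'open',o['opening'],'gf',o['grip_force'])
    print('turn',r,' shift after turn',T.T@(tcp-p)/.03,' world d mm',(tcp-p)*1000)
E
python3 go.py .474 -.0583 .20 -0.5 7.45
```

```text
time 3.55 tcp [ 0.4977 -0.0574  0.2737] gp [ 0.4977 -0.0574  0.2927] q [-13.4018  14.8469  89.0996  -0.0042  76.071   76.4822] open 1.0033576473293822 gf 0.0
turn [-0.008   1.4936  0.1232]  shift after turn [-1.1027  0.0386  2.9682]  world d mm [-21.2653  -0.9715 -92.5824]
```

Call:
{"fn": "carry_out", "kwargs": {
  "steps": [
    [1,0,0,0,0,0.75,0.06],
    [1,0,0,0,0,0.75,0.06],
    [1,-0.5,0,0.8,0,0,0],
    [1,-0.5,0,0.8,0,0,0],
    [1,-0.5,0,0.8,0,0,0],
    [1,0,0,0.5,0,0,0],
    [1,0,0,0,0,0,0],
    [1,0,0,0,0,0,0]
  ]
}}

```text
time: 4.35
ee_pos: [0.4649, -0.0567, 0.1822]
orientation: [[0.991, -0.009, 0.131], [-0.009, -1.0, -0.001], [0.131, -0.0, -0.991]]
ft_force: [0.5, -0.1, -0.1]
opening: 1.001
grip_force: 0.0
```

```bash
python3 go.py .480 -.0583 .0766 -0.5 7.45; python3 - <<'E'
from rig import env
from h import *
a=env.get_image('side')[100:250,200:330,::-1]; w=env.get_image('wrist')[:,:,::-1]
cv2.imwrite('pics/w3.png',w)
a=cv2.resize(a,None,fx=3.45,fy=3.45,interpolation=cv2.INTER_CUBIC)[:384]
cv2.imwrite('pics/v3.png',cv2.resize(np.hstack([a,w])[:384],None,fx=.8,fy=.8))
E
```

```text
time 4.35 tcp [ 0.4649 -0.0567  0.1822] gp [ 0.4624 -0.0567  0.201 ] q [-15.7843  14.8174 106.7614   2.5603  51.2132  73.2748] open 1.000793845207091 gf 0.0
turn [-0.0047 -0.0109 -0.0078]  shift after turn [0.0446 0.0487 4.1882]  world d mm [  17.6049   -1.6139 -124.412 ]
```

View pics/v3.png

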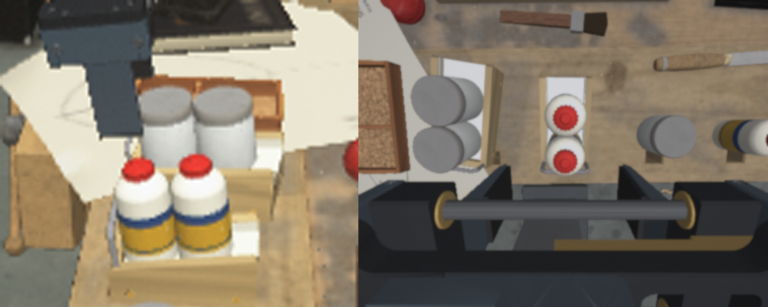

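Call:
{"fn": "carry_out", "kwargs": {
  "steps": [
    [1,0.02,0.02,0.8,0,0,0],
    [1,0.02,0.02,0.8,0,0,0],
    [1,0,0,0.8,0,0,0],
    [1,0,0,0.8,0,0,0],
    [1,0,0,0.6,0,0,0],
    [1,0,0,0.36,0,0,0],
    [1,0,0,0,0,0,0]
  ]
}}

```text
time: 5.15
ee_pos: [0.4821, -0.0578, 0.0577]
orientation: [[0.991, -0.01, 0.13], [-0.01, -1.0, -0.0], [0.13, -0.001, -0.992]]
ft_force: [-0.6, 0.0, 0.4]
opening: 0.999
grip_force: 0.0
```

Call:
{"fn": "carry_out", "kwargs": {
  "steps": [
    [-1,0,0,0,0,0,0],
    [-1,0,0,0,0,0,0],
    [-1,0,0,0,0,0,0],
    [-1,0,0,0,0,0,0],
    [-1,0,0,0,0,0,0],
    [-1,0,0,0,0,0,0],
    [-1,0,0,0,0,0,0]
  ],
  "squeeze": 20
}}

```text
time: 5.85
ee_pos: [0.482, -0.0578, 0.0584]
orientation: [[0.991, -0.01, 0.131], [-0.01, -1.0, -0.001], [0.131, -0.001, -0.991]]
ft_force: [-0.6, 0.0, 5.5]
opening: 0.548
grip_force: 20.0
```

```bash
python3 go.py .480 -.0583 .0766 -0.5 7.45
```

```text
time 5.85 tcp [ 0.482  -0.0578  0.0584] gp [ 0.4795 -0.0578  0.0772] q [-15.3088  28.5393 112.43     3.6743  31.8194  72.2883] open 0.5479800541053336 gf 20.00218838453293
turn [-0.0042 -0.0133 -0.0198]  shift after turn [0.0119 0.0173 0.0231]  world d mm [ 0.4406 -0.5217 -0.6397]
```

Call:
{"fn": "carry_out", "kwargs": {
  "steps": [
    [-1,0,0,-0.3,0,0,0],
    [-1,0,0,-0.6,0,0,0],
    [-1,0,0,-0.8,0,0,0],
    [-1,0,0,-0.9,0,0,0],
    [-1,0,0,-0.9,0,0,0],
    [-1,0,0,-0.9,0,0,0],
    [-1,0,0,0,0,-0.5,0],
    [-1,0,0,0,0,-0.5,0],
    [-1,0,0,0,0,-0.5,0],
    [-1,0,0,0,0,0,0]
  ]
}}

```text
time: 6.85
ee_pos: [0.4653, -0.0577, 0.1895]
orientation: [[1.0, -0.01, -0.0], [-0.01, -1.0, 0.001], [-0.0, -0.001, -1.0]]
ft_force: [-0.5, 0.2, -0.6]
opening: 0.548
grip_force: 20.0
```

```bash
python3 go.py .4785 .20 .21 0 0
```

```text
time 6.85 tcp [ 0.4653 -0.0577  0.1895] gp [ 0.4653 -0.0577  0.2085] q [-14.393   17.5606 100.2178   0.0259  62.2524  76.1805] open 0.5476109289226595 gf 19.999905824661255
turn [-0.0059  0.0048 -0.1171]  shift after turn [ 0.4406 -8.5909 -0.0512]  world d mm [ 13.2191 257.7264   1.5373]
```

Call:
{"fn": "carry_out", "kwargs": {
  "steps": [
    [-1,0,-0.5,0,0,0,-0.06],
    [-1,0,-0.9,0,0,0,-0.06],
    [-1,0.1,-1,0,0,0,0],
    [-1,0.1,-1,0,0,0,0],
    [-1,0.1,-1,0,0,0,0],
    [-1,0.1,-1,0,0,0,0],
    [-1,0,-1,0,0,0,0],
    [-1,0,-1,0,0,0,0],
    [-1,0,-0.7,0,0,0,0],
    [-1,0,-0.5,0,0,0,0],
    [-1,0,0,0,0,0,0],
    [-1,0,0,0,0,0,0]
  ]
}}

```text
time: 8.05
ee_pos: [0.4767, 0.1999, 0.1892]
orientation: [[1.0, 0.0, 0.0], [0.0, -1.0, 0.001], [0.0, -0.001, -1.0]]
ft_force: [0.5, 0.4, -1.6]
opening: 0.546
grip_force: 20.0
```

```bash
python3 go.py .4785 .252 .13 0 0;  python3 - <<'E'
from rig import env
from h import *
import pickle
c=env.camera_info('wrist'); im=env.get_image('wrist')[:,:,::-1].copy()
pickle.dump(c,open('w4.pkl','wb')); cv2.imwrite('pics/w4.png',im)
cv2.imwrite('pics/w4v.png',cv2.resize(im[20:300,60:460],None,fx=2,fy=2,interpolation=cv2.INTER_CUBIC))
E
```

```text
time 8.05 tcp [0.4767 0.1999 0.1892] gp [0.4767 0.1999 0.2082] q [ 16.1059  21.2514  94.057    0.0317  64.683  106.0678] open 0.5458667286323017 gf 19.999834299087524
turn [-0.006  -0.0001  0.0049]  shift after turn [ 0.0588 -1.7375  2.6081]  world d mm [  1.7629  52.1253 -78.2438]
```

View pics/w4v.png

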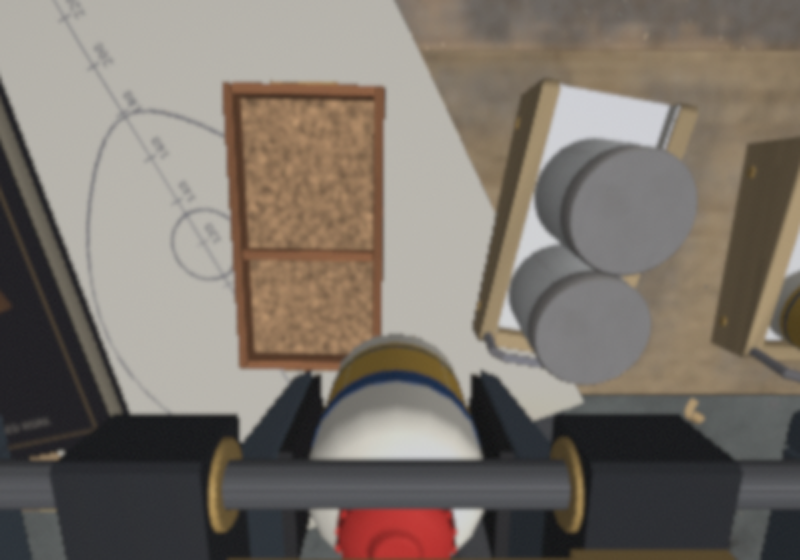

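The caddy shows complete at crop corners (223,84), (384,88), (241,367) and about (380,362). Its divider is at row 255, so the small compartment is at the bottom, toward −x.

```bash
python3 - <<'E'
from h import *
import pickle
c=pickle.load(open('w4.pkl','rb'))
f=lambda u,v,z=.026: onplane(c,60+u/2,20+v/2,z)
q=[f(223,84),f(384,88),f(380,362),f(241,367)]
for a in q: print(a)
for i in range(4): print(np.linalg.norm(q[i]-q[(i+1)%4]))
print('centre',sum(q)/4,'yaw',[np.degrees(np.arctan2(*(q[a]-q[b])[[1,0]])) for a,b in ((0,3),(1,2))])
print('divider',f(240,255),f(378,255))
print('jar lids',f(633,208,.110),f(592,328,.102))
im=cv2.imread('pics/w4.png');h=cv2.cvtColor(im,cv2.COLOR_BGR2HSV)
m=cv2.inRange(h,np.array((5,110,60)),np.array((14,255,140)));m[:,:160]=0;m[:,256:]=0;m[:55]=0;m[207:]=0
pts=cv2.findNonZero(m); r=cv2.minAreaRect(pts); print(r,f(*((np.array(r[0])-[60,20])*2)))
for b in cv2.boxPoints(r): print(b, onplane(c,*b,.026))
E
```

```text
[0.6109 0.2971 0.026 ]
[0.6089 0.205  0.026 ]
[0.4437 0.2083 0.026 ]
[0.4401 0.2998 0.026 ]
0.09218913358039177
0.1652116725372485
0.09158928896776032
0.1707617169402643
centre [0.5259 0.2526 0.026 ] yaw [np.float64(-0.9151325675224885), np.float64(-1.1703314361258585)]
divider [0.5135 0.2949 0.026 ] [0.5136 0.2091 0.026 ]
jar lids [0.5448 0.0904 0.11  ] [0.4864 0.1004 0.102 ]
((212.0, 133.0), (142.0, 78.0), 90.0) [0.5312 0.2543 0.026 ]
[173.  62.] [0.6109 0.2954 0.026 ]
[251.  62.] [0.611  0.2061 0.026 ]
[251. 204.] [0.4395 0.207  0.026 ]
[173. 204.] [0.4394 0.3098 0.026 ]
```

Call:
{"fn": "carry_out", "kwargs": {
  "steps": [
    [-1,0.03,-0.6,0.2,0,0,0],
    [-1,0,-0.7,0.5,0,0,0],
    [-1,0,-0.47,0.8,0,0,0],
    [-1,0,0,0.9,0,0,0],
    [-1,0,0,0.9,0,0,0],
    [-1,0,0,0.8,0,0,0],
    [-1,0,0,0.5,0,0,0],
    [-1,0,0,0.3,0,0,0],
    [-1,0,0,0.15,0,0,0],
    [-1,0,0,0,0,0,0],
    [-1,0,0,0,0,0,0]
  ]
}}

```text
time: 9.2
ee_pos: [0.4784, 0.2535, 0.0384]
orientation: [[1.0, -0.0, 0.001], [-0.0, -1.0, 0.001], [0.001, -0.001, -1.0]]
ft_force: [0.6, 0.1, -0.8]
opening: 0.548
grip_force: 20.0
```

```bash
python3 go.py .4775 .253 .0545 0 0
```

```text
time 9.2 tcp [0.4784 0.2535 0.0384] gp [0.4784 0.2535 0.0574] q [ 21.5759  35.2728  98.9908   0.0489  45.6652 111.5521] open 0.5475499576821222 gf 19.999894201755524
turn [-0.0117 -0.0107 -0.0021]  shift after turn [-0.0289  0.0163  0.0982]  world d mm [-0.8682 -0.489  -2.9447]
```

Call:
{"fn": "carry_out", "kwargs": {
  "steps": [
    [-1,0,0,0.05,0,0,0],
    [-1,0,0,0.04,0,0,0],
    [-1,0,0,0,0,0,0]
  ]
}}

```text
time: 9.5
ee_pos: [0.4781, 0.2536, 0.0353]
orientation: [[1.0, 0.0, 0.0], [0.0, -1.0, 0.001], [0.0, -0.001, -1.0]]
ft_force: [1.0, -0.5, 0.1]
opening: 0.547
grip_force: 20.0
```

Call:
{"fn": "carry_out", "kwargs": {
  "steps": [
    [0.6,0,0,0,0,0,0],
    [0.6,0,0,0,0,0,0],
    [0.6,0,0,0,0,0,0],
    [0.6,0,0,0,0,0,0],
    [0.6,0,0,-0.3,0,0,0],
    [0.6,0,0,-0.6,0,0,0],
    [0.6,0,0,-0.9,0,0,0],
    [0.6,0,0,-1,0,0,0],
    [1,0,0,-1,0,0,0],
    [1,0,0,-1,0,0,0],
    [1,0,0,0,0,0,0],
    [1,0,0,0,0,0,0]
  ]
}}

```text
time: 10.7
ee_pos: [0.4781, 0.2535, 0.18]
orientation: [[1.0, 0.0, 0.002], [0.0, -1.0, 0.001], [0.002, -0.001, -1.0]]
ft_force: [-0.3, -0.4, 0.0]
opening: 1.001
grip_force: 0.0
```

```bash
python3 - <<'E'
from rig import env
from h import *
import pickle
c=env.camera_info('wrist'); im=env.get_image('wrist')[:,:,::-1].copy()
pickle.dump(c,open('w5.pkl','wb')); cv2.imwrite('pics/w5.png',im)
s=env.get_image('side')[:,:,::-1]; cv2.imwrite('pics/s5.png',s)
g=cv2.GaussianBlur(cv2.cvtColor(im,cv2.COLOR_BGR2GRAY),(3,3),0)
a=cv2.resize(s[100:250,200:330],None,fx=2.56,fy=2.56,interpolation=cv2.INTER_CUBIC)
cv2.imwrite('pics/v5.png',cv2.resize(np.hstack([a,im]),None,fx=.9,fy=.9))
E
python3 go.py .48 .10 .21 -9 0
```

```text
time 10.8 tcp [0.4774 0.2532 0.1785] gp [0.4774 0.2532 0.1975] q [ 21.5864  23.7924  91.6237   0.0414  64.635  111.5666] open 1.002453855145838 gf 0.0
turn [-0.0022  0.0125  1.8004]  shift after turn [ 0.8857  5.0305 -0.4151]  world d mm [   2.6354 -153.2141   12.4517]
```

View pics/v5.png

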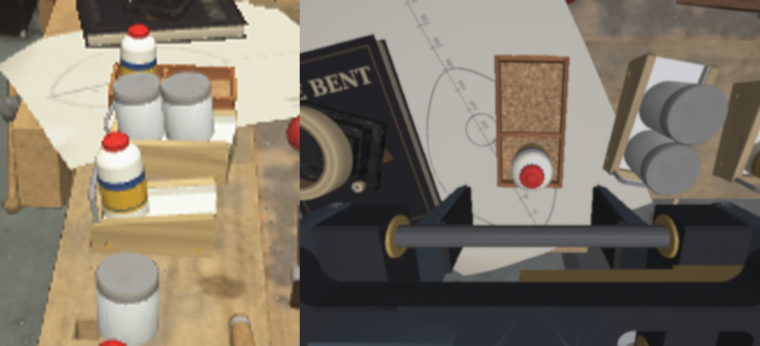

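Call:
{"fn": "carry_out", "kwargs": {
  "steps": [
    [1,0,1,-0.1,0,0,0],
    [1,0,1,-0.1,0,0,0],
    [1,0,1,-0.1,0,0,0],
    [1,0,1,-0.1,0,0,0],
    [1,0,1,0,0,0,0.9],
    [1,0,0,0,0,0,0.9],
    [1,0,0,0,0,0.75,0],
    [1,0,0,0,0,0.75,0],
    [1,0,0,0,0,0,0],
    [1,0,0,0,0,0,0]
  ]
}}

```text
time: 11.8
ee_pos: [0.4775, 0.1035, 0.1906]
orientation: [[0.98, -0.156, 0.126], [-0.155, -0.988, -0.02], [0.128, -0.0, -0.992]]
ft_force: [0.4, -0.8, 0.2]
opening: 1.001
grip_force: 0.0
```

```bash
python3 go.py .472 .102 .20 -9 7.45
```

```text
time 11.8 tcp [0.4775 0.1035 0.1906] gp [0.4751 0.1039 0.2095] q [  6.6429  15.9735 103.1291  -2.4169  53.8353 106.9238] open 1.0014937246896263 gf 0.0
turn [-0.0053  0.0203  0.0047]  shift after turn [-0.1302  0.0787  0.3008]  world d mm [-3.0388 -1.9081 -9.4533]
```

Call:
{"fn": "carry_out", "kwargs": {
  "steps": [
    [1,-0.13,0.08,0.5,0,0,0],
    [1,0,0,0.8,0,0,0],
    [1,0,0,0.8,0,0,0],
    [1,0,0,0.8,0,0,0],
    [1,0,0,0.7,0,0,0],
    [1,0,0,0.5,0,0,0],
    [1,0,0,0.3,0,0,0],
    [1,0,0,0.15,0,0,0],
    [1,0,0,0,0,0,0]
  ]
}}

```text
time: 12.7
ee_pos: [0.4915, 0.0989, 0.0548]
orientation: [[0.979, -0.157, 0.128], [-0.155, -0.988, -0.02], [0.13, -0.001, -0.992]]
ft_force: [-0.4, -0.0, 0.7]
opening: 1.0
grip_force: 0.0
```

```bash
python3 go.py .4884 .0994 .0736 -9 7.45
```

```text
time 12.7 tcp [0.4915 0.0989 0.0548] gp [0.489  0.0993 0.0737] q [  5.8802  29.8375 109.9897  -3.4484  33.019  107.6621] open 1.0003579473140012 gf 0.0
turn [-0.0057  0.0018 -0.0019]  shift after turn [-0.0211 -0.0002 -0.0008]  world d mm [-0.6229  0.1038 -0.0575]
```

Call:
{"fn": "carry_out", "kwargs": {
  "steps": [
    [-1,0,0,0,0,0,0],
    [-1,0,0,0,0,0,0],
    [-1,0,0,0,0,0,0],
    [-1,0,0,0,0,0,0],
    [-1,0,0,0,0,0,0],
    [-1,0,0,0,0,0,0]
  ],
  "squeeze": 20
}}

```text
time: 13.3
ee_pos: [0.4915, 0.099, 0.0554]
orientation: [[0.979, -0.156, 0.129], [-0.155, -0.988, -0.02], [0.131, -0.001, -0.991]]
ft_force: [-1.6, 0.4, 6.2]
opening: 0.655
grip_force: 20.0
```

Call:
{"fn": "carry_out", "kwargs": {
  "steps": [
    [-1,0,0,-0.3,0,0,0],
    [-1,0,0,-0.6,0,0,0],
    [-1,0,0,-0.8,0,0,0],
    [-1,0,0,-0.8,0,0,0],
    [-1,0,0,-0.8,0,0,0],
    [-1,0,0,-0.6,0,0,0],
    [-1,0,0,0,0,-0.75,0],
    [-1,0,0,0,0,-0.74,0],
    [-1,0,0,0,0,0,-0.8],
    [-1,0,0,0,0,0,-0.8],
    [-1,0,0,0,0,0,0],
    [-1,0,0,0,0,0,0]
  ]
}}

```text
time: 14.5
ee_pos: [0.4759, 0.1013, 0.1714]
orientation: [[1.0, -0.019, 0.001], [-0.019, -1.0, 0.001], [0.001, -0.001, -1.0]]
ft_force: [-0.3, 1.0, -1.6]
opening: 0.655
grip_force: 20.0
```

```bash
python3 go.py .5615 .2515 .17 -1 0; python3 - <<'E'
from rig import env
from h import *
im=env.get_image('wrist')[:,:,::-1].copy(); cv2.imwrite('pics/w6.png',im)
s=env.get_image('side')[:,:,::-1]; cv2.imwrite('pics/s6.png',s)
a=cv2.resize(s[100:250,200:330],None,fx=2.56,fy=2.56,interpolation=cv2.INTER_CUBIC)
cv2.imwrite('pics/v6.png',cv2.resize(np.hstack([a,im]),None,fx=.9,fy=.9))
E
```

```text
time 14.5 tcp [0.4759 0.1013 0.1714] gp [0.4759 0.1013 0.1904] q [ 4.9558 20.2593 99.3445  0.0344 60.35   96.0547] open 0.6550205477163792 gf 19.999243319034576
turn [-0.0069 -0.0086 -0.0232]  shift after turn [ 2.7639 -5.0564  0.6805]  world d mm [ 85.5526 150.2216 -20.4147]
```

View pics/v6.png

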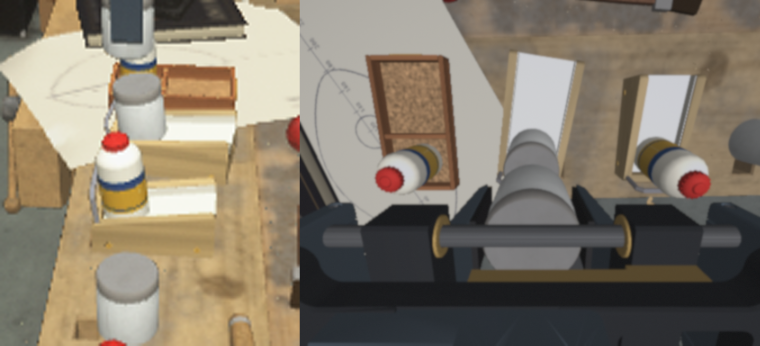

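Call:
{"fn": "carry_out", "kwargs": {
  "steps": [
    [-1,0.5,-0.5,0,0,0,0],
    [-1,0.76,-0.74,0,0,0,0],
    [-1,0.75,-0.9,0,0,0,0],
    [-1,0.75,-0.9,0,0,0,0],
    [-1,0,-0.9,0,0,0,0],
    [-1,0,-0.7,0.3,0,0,0],
    [-1,0,-0.4,0.6,0,0,0],
    [-1,0,0,0.9,0,0,0],
    [-1,0,0,0.9,0,0,0],
    [-1,0,0,0.7,0,0,0],
    [-1,0,0,0.5,0,0,0],
    [-1,0,0,0.3,0,0,0]
  ]
}}

```text
time: 15.8
ee_pos: [0.5611, 0.2509, 0.044]
orientation: [[1.0, -0.018, -0.001], [-0.018, -1.0, -0.0], [-0.001, 0.0, -1.0]]
ft_force: [0.5, -0.2, -1.1]
opening: 0.657
grip_force: 20.0
```

Call:
{"fn": "carry_out", "kwargs": {
  "steps": [
    [-1,0,0,0.2,0,0,0],
    [-1,0,0,0,0,0,0],
    [-1,0,0,0,0,0,0]
  ]
}}

```text
time: 16.1
ee_pos: [0.5622, 0.2512, 0.0399]
orientation: [[1.0, -0.018, 0.002], [-0.018, -1.0, 0.001], [0.002, -0.001, -1.0]]
ft_force: [0.5, -0.5, -1.1]
opening: 0.655
grip_force: 20.0
```

```bash
python3 go.py .5615 .252 .0505 -1 0
```

```text
time 16.1 tcp [0.5622 0.2512 0.0399] gp [0.5621 0.2512 0.0589] q [ 18.5147  39.2201  87.9952   0.0164  52.6793 109.5157] open 0.6547037231579067 gf 19.99927282333374
turn [-0.0095 -0.019  -0.0022]  shift after turn [-0.0222 -0.0266  0.2804]  world d mm [-0.6527  0.8081 -8.4112]
```

Next I lower the last 8.5 mm, release, and go up and across toward the new glue bottle.

Call:
{"fn": "carry_out", "kwargs": {
  "steps": [
    [-1,0,-0.03,0.15,0,0,0],
    [-1,0,0,0.1,0,0,0],
    [-1,0,0,0.02,0,0,0],
    [-1,0,0,0,0,0,0]
  ]
}}

```text
time: 16.5
ee_pos: [0.562, 0.2521, 0.0314]
orientation: [[1.0, -0.017, 0.001], [-0.017, -1.0, 0.001], [0.001, -0.001, -1.0]]
ft_force: [0.4, 0.3, 0.4]
opening: 0.654
grip_force: 20.0
```

Call:
{"fn": "carry_out", "kwargs": {
  "steps": [
    [0.8,0,0,0,0,0,0],
    [0.8,0,0,0,0,0,0],
    [0.8,0,0,0,0,0,0],
    [0.8,0,0,0,0,0,0],
    [0.8,0,0,-0.3,0,0,0],
    [0.8,0,0,-0.6,0,0,0],
    [0.8,0,0,-0.9,0,0,0],
    [0.8,0,0,-1,0,0,0],
    [0.8,0,0,-1,0,0,0],
    [0.8,0,0,-1,0,0,0],
    [0.8,0,0,-1,0,0,0],
    [0.8,0,0,-0.5,0,0,0]
  ]
}}

```text
time: 17.7
ee_pos: [0.5624, 0.2522, 0.2237]
orientation: [[1.0, -0.017, 0.004], [-0.017, -1.0, 0.002], [0.004, -0.002, -1.0]]
ft_force: [0.9, -0.6, -0.3]
opening: 0.902
grip_force: 0.0
```

```bash
python3 go.py .46 -.33 .23 0 0; python3 - <<'E'
from rig import env
from h import *
im=env.get_image('wrist')[:,:,::-1].copy(); cv2.imwrite('pics/w7.png',im)
c=env.camera_info('side'); im=cv2.imread('pics/s6.png')
for lo,hi,z in (((0,150,80),(8,255,255),.095),((20,150,100),(32,255,255),.04)):
    for ce,s in blobs(im,lo,hi,60):
        if ce[1]>230 and ce[0]<300: print(ce,s,onplane(c,*ce,z))
E
```

```text
time 17.7 tcp [0.5624 0.2522 0.2237] gp [0.5623 0.2521 0.2427] q [ 18.5941  26.9287  77.8883   0.0142  74.9124 109.5844] open 0.9017047998037637 gf 0.0
turn [-0.0203 -0.0502 -0.1988]  shift after turn [-3.4121 19.4054  0.4249]  world d mm [-102.3615 -582.1627  -12.7477]
[248.3533 253.6267] [241 248  15  13 150] [ 0.4942 -0.3338  0.095 ]
[248.9692 282.641 ] [237 274  25  16 195] [ 0.4965 -0.3561  0.04  ]
[268.749  319.0913] [ 252  301   34   38 1040] [ 0.5371 -0.4319  0.04  ]
[268.2317 342.2317] [254 335  30  12  82] [ 0.5382 -0.4747  0.04  ]
```

Call:
{"fn": "carry_out", "kwargs": {
  "steps": [
    [0.8,-0.2,0.6,0,0,0,-0.1],
    [0.8,-0.2,1,0,0,0,-0.1],
    [0.8,-0.2,1,0,0,0,0],
    [0.8,-0.2,1,0,0,0,0],
    [0.8,-0.2,1,0,0,0,0],
    [0.8,-0.2,1,0,0,0,0],
    [0.8,-0.2,1,0,0,0,0],
    [0.8,-0.2,1,0,0,0,0],
    [0.8,-0.2,1,0,0,0,0],
    [0.8,-0.2,1,0,0,0,0],
    [0.8,-0.2,1,0,0,0,0],
    [0.8,-0.1,1,0,0,0,0]
  ]
}}

```text
time: 18.95
ee_pos: [0.4912, -0.097, 0.22]
orientation: [[1.0, 0.0, 0.001], [0.0, -1.0, 0.001], [0.001, -0.001, -1.0]]
ft_force: [1.1, 0.7, 0.3]
opening: 0.904
grip_force: 0.0
```

Call:
{"fn": "carry_out", "kwargs": {
  "steps": [
    [0.8,0,1,0,0,0,0],
    [0.8,0,1,0,0,0,0],
    [0.8,0,1,0,0,0,0],
    [0.8,0,1,0,0,0,0],
    [0.8,0,1,0,0,0,0],
    [0.8,0,1,0,0,0,0],
    [0.8,0,0.9,0,0,0,0],
    [0.8,0,0.7,0,0,0,0],
    [0.8,0,0,0,0,0,0],
    [0.8,0,0,0,0,0,0],
    [0.8,0,0,0,0,0,0]
  ]
}}

```text
time: 20.05
ee_pos: [0.492, -0.3231, 0.2198]
orientation: [[1.0, 0.001, 0.001], [0.001, -1.0, 0.001], [0.001, -0.001, -1.0]]
ft_force: [-0.6, -0.3, 0.4]
opening: 0.901
grip_force: 0.0
```

```bash
python3 go.py .4935 -.329 .048 0 0; python3 - <<'E'
from rig import env
from h import *
import pickle
c=env.camera_info('wrist'); im=env.get_image('wrist')[:,:,::-1].copy(); cv2.imwrite('pics/w8.png',im); pickle.dump(c,open('w8.pkl','wb'))
s=env.get_image('scene')[:,:,::-1]; cv2.imwrite('pics/sc8.png',s)
for lo,hi,z in (((0,150,60),(8,255,255),.098),((20,150,80),(32,255,255),.05)):
    for ce,st in blobs(im,lo,hi,60): print(ce,st,onplane(c,*ce,z))
a=cv2.resize(s[215:343,140:268],None,fx=3,fy=3,interpolation=cv2.INTER_CUBIC)
cv2.imwrite('pics/v8.png',cv2.resize(np.hstack([a,im]),None,fx=.88,fy=.88))
E
```

```text
time 20.05 tcp [ 0.492  -0.3231  0.2198] gp [ 0.492  -0.3231  0.2388] q [-39.1439  25.0158  81.9533   0.0704  73.0409  50.8042] open 0.9009906336111948 gf 0.0
turn [-0.0117 -0.007   0.0063]  shift after turn [0.0492 0.1966 6.3599]  world d mm [   1.4756   -5.8973 -190.7972]
[506.697    8.7121] [501   3  11  12  66] [ 0.666  -0.5624  0.098 ]
[263.3516 181.8329] [253 172  21  21 347] [ 0.4953 -0.331   0.098 ]
[ 11.197  207.0921] [  0 196  25  24 467] [ 0.4648 -0.0392  0.098 ]
[341.6987 139.6687] [ 318  119   48   44 1666] [ 0.5381 -0.4302  0.05  ]
[ 61.5707 179.944 ] [ 41 167  33  32 375] [ 0.4856 -0.0677  0.05  ]
```

View pics/v8.png

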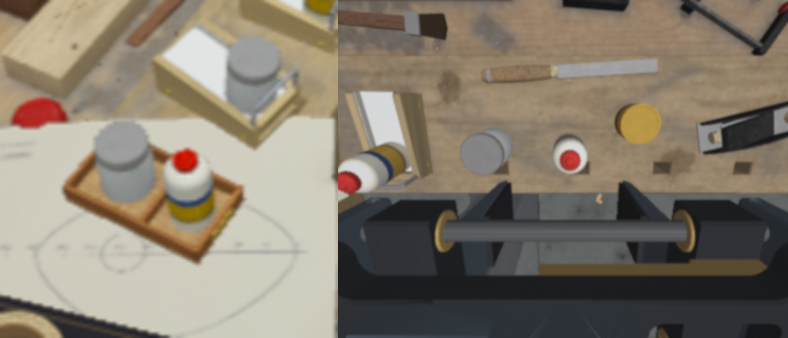

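Call:
{"fn": "carry_out", "kwargs": {
  "steps": [
    [0.8,0.04,0.12,0.5,0,0,0],
    [0.8,0.04,0.12,0.9,0,0,0],
    [0.8,0,0,0.9,0,0,0],
    [0.8,0,0,0.9,0,0,0],
    [0.8,0,0,0.9,0,0,0],
    [0.8,0,0,0.9,0,0,0],
    [0.8,0,0,0.7,0,0,0],
    [0.8,0,0,0.4,0,0,0],
    [0.8,0,0,0.2,0,0,0],
    [0.8,0,0,0,0,0,0],
    [0.8,0,0,0,0,0,0]
  ]
}}

```text
time: 21.25
ee_pos: [0.4951, -0.3313, 0.0317]
orientation: [[1.0, 0.0, 0.002], [0.0, -1.0, -0.0], [0.002, 0.0, -1.0]]
ft_force: [-0.2, -0.8, 0.3]
opening: 0.897
grip_force: 0.0
```

```bash
python3 go.py .4945 -.3305 .048 0 0
```

```text
time 21.25 tcp [ 0.4951 -0.3313  0.0317] gp [ 0.4951 -0.3313  0.0507] q [-39.566   38.771   91.2653   0.0733  49.8742  50.376 ] open 0.8970498045584232 gf 0.0
turn [ 0.0028 -0.0209  0.0022]  shift after turn [-0.0208 -0.0282  0.0898]  world d mm [-0.6228  0.8459 -2.6946]
```

Call:
{"fn": "carry_out", "kwargs": {
  "steps": [
    [0.8,-0.02,-0.03,0.09,0,0,0],
    [-1,0,0,0,0,0,0],
    [-1,0,0,0,0,0,0],
    [-1,0,0,0,0,0,0],
    [-1,0,0,0,0,0,0],
    [-1,0,0,0,0,0,0],
    [-1,0,0,0,0,0,0]
  ],
  "squeeze": 20
}}

```text
time: 21.95
ee_pos: [0.4941, -0.3302, 0.0282]
orientation: [[1.0, -0.0, 0.001], [-0.0, -1.0, 0.0], [0.001, -0.0, -1.0]]
ft_force: [-0.0, -0.3, 0.9]
opening: 0.548
grip_force: 20.0
```

```bash
python3 go.py .4945 -.3305 .21 0 0; python3 - <<'E'
from h import *
import pickle
for nm,roi in (('w1',(290,98,306,150)),('w6',None)):
    if roi is None: continue
    c=pickle.load(open(nm+'.pkl','rb')); im=cv2.imread(f'pics/{nm}.png')
    h=cv2.cvtColor(im,cv2.COLOR_BGR2HSV); u0,v0,u1,v1=roi
    for u in range(286,306,3):
        r=[v for v in range(v0,v1) if h[v,u,1]<40 and h[v,u,2]>150]
        if not r: print(u,'none'); continue
        z=.045
        zz=.0305+.13*((onplane(c,u,r[0],.04)[0])-.486)
        a,b=onplane(c,u,r[0]-.5,zz),onplane(c,u,r[-1]+.5,zz); print(u,r[0],r[-1],a,b,'mid',(a+b)[1]/2,'w',a[1]-b[1])
E
```

```text
time 21.95 tcp [ 0.4941 -0.3302  0.0282] gp [ 0.494  -0.3302  0.0472] q [-39.5479  39.0089  91.5411   0.0723  49.4262  50.4062] open 0.5483964588058411 gf 20.0002259016037
turn [-0.0054 -0.0107 -0.0002]  shift after turn [ 0.0147  0.0089 -5.4269]  world d mm [  0.4421  -0.2678 162.8068]
286 105 144 [ 0.5587 -0.0322  0.0399] [ 0.5603 -0.0895  0.0399] mid -0.060868207167909166 w 0.057357887403445613
289 105 144 [ 0.563  -0.0322  0.0405] [ 0.5647 -0.0895  0.0405] mid -0.06085207521825017 w 0.05727965608927015
292 105 144 [ 0.5672 -0.0322  0.0411] [ 0.5691 -0.0894  0.0411] mid -0.06083592796012566 w 0.05720141621413092
295 105 144 [ 0.5715 -0.0323  0.0416] [ 0.5736 -0.0894  0.0416] mid -0.060819765391269875 w 0.057123167776984896
298 105 144 [ 0.5757 -0.0323  0.0422] [ 0.578  -0.0893  0.0422] mid -0.06080358750941672 w 0.05704491077678888
301 105 138 [ 0.5799 -0.0323  0.0428] [ 0.582  -0.0804  0.0428] mid -0.056369867937265256 w 0.04813159246243042
304 none
```

Call:
{"fn": "carry_out", "kwargs": {
  "steps": [
    [-1,0,0,-0.4,0,0,0],
    [-1,0,0,-0.8,0,0,0],
    [-1,0,0,-0.9,0,0,0],
    [-1,0,0,-0.9,0,0,0],
    [-1,0,0,-0.9,0,0,0],
    [-1,0,0,-0.9,0,0,0],
    [-1,0,-0.4,-0.6,0,0,0],
    [-1,0.1,-0.8,0,0,0,0],
    [-1,0.1,-1,0,0,0,0],
    [-1,0.1,-1,0,0,0,0],
    [-1,0.1,-1,0,0,0,0],
    [-1,0.1,-1,0,0,0,0]
  ]
}}

```text
time: 23.15
ee_pos: [0.5087, -0.173, 0.191]
orientation: [[1.0, -0.0, 0.001], [-0.0, -1.0, 0.0], [0.001, -0.0, -1.0]]
ft_force: [0.9, 0.1, -1.6]
opening: 0.545
grip_force: 20.0
```

Call:
{"fn": "carry_out", "kwargs": {
  "steps": [
    [-1,0.1,-1,0,0,0,0],
    [-1,0.1,-1,0,0,0,0],
    [-1,0.1,-0.8,0,0,0,0],
    [-1,0,-0.6,0,0,0,0],
    [-1,0,-0.2,0,0,0.5,0.1],
    [-1,0,0,0,0,0.5,0.1],
    [-1,0,0,0,0,0.5,0.1],
    [-1,0,0,0,0,0,0],
    [-1,0,0,0,0,0,0]
  ]
}}

```text
time: 24.05
ee_pos: [0.5178, -0.0663, 0.1909]
orientation: [[0.991, -0.026, 0.131], [-0.026, -1.0, -0.001], [0.131, -0.002, -0.991]]
ft_force: [0.1, -0.1, -1.4]
opening: 0.546
grip_force: 20.0
```

```bash
python3 go.py .5265 -.0597 .163 -1.5 7.45; python3 - <<'E'
from rig import env
from h import *
import pickle
c=env.camera_info('wrist'); im=env.get_image('wrist')[:,:,::-1].copy(); cv2.imwrite('pics/w9.png',im); pickle.dump(c,open('w9.pkl','wb'))
cv2.imwrite('pics/w9v.png',cv2.resize(im[40:280,90:430],None,fx=2,fy=2,interpolation=cv2.INTER_CUBIC))
E
```

```text
time 24.05 tcp [ 0.5178 -0.0663  0.1909] gp [ 0.5153 -0.0663  0.2097] q [-15.1399  18.2404  99.4253   2.3     55.0826  75.1612] open 0.546090514141243 gf 19.999538362026215
turn [-0.0245 -0.0123 -0.0012]  shift after turn [ 0.1618 -0.2285  1.5916]  world d mm [ 11.1792   6.5655 -46.715 ]
```

View pics/w9v.png

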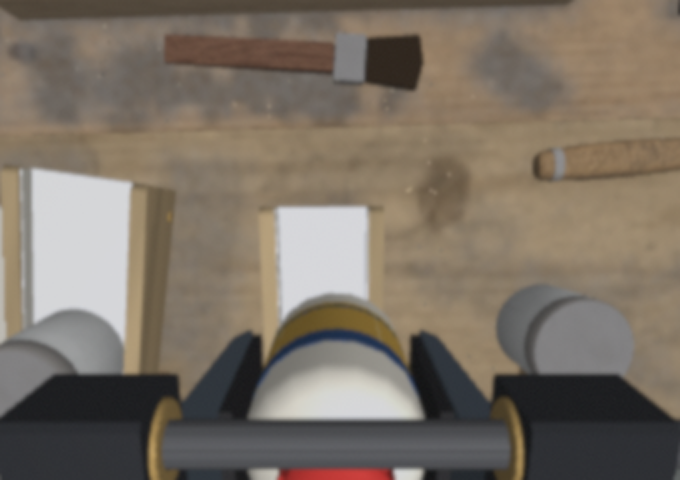

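```bash
python3 - <<'E'
from h import *
import pickle
c=pickle.load(open('w9.pkl','rb'))
f=lambda u,v,z: onplane(c,90+u/2,40+v/2,z)
im=cv2.imread('pics/w9.png');h=cv2.cvtColor(im,cv2.COLOR_BGR2HSV)
for v in range(146,184,5):
    r=[u for u in range(215,290) if h[v,u,1]<40 and h[v,u,2]>150]
    z=.0305+.13*(onplane(c,250,v,.04)[0]-.486)
    a,b=onplane(c,r[0]-.5,v,z),onplane(c,r[-1]+.5,v,z); print(v,r[0],r[-1],(a+b)/2,'w',a[1]-b[1])
print('rear edge',f(275,206,.042),f(366,206,.042))
E
```

```text
146 227 274 [ 0.5775 -0.0605  0.0424] w 0.0580837144618243
151 227 274 [ 0.5715 -0.0603  0.0416] w 0.058373922991693916
156 228 274 [ 0.5655 -0.0607  0.0408] w 0.05744379432736295
161 228 273 [ 0.5594 -0.0599  0.04  ] w 0.056504366634436934
166 228 273 [ 0.5532 -0.0597  0.0392] w 0.05678898548801187
171 228 274 [ 0.547  -0.0601  0.0384] w 0.058316228007372684
176 228 274 [ 0.5407 -0.0599  0.0376] w 0.05861157677828803
181 229 274 [ 0.5343 -0.0603  0.0368] w 0.05765548046309733
rear edge [ 0.5818 -0.0328  0.042 ] [ 0.5804 -0.0878  0.042 ]
```

Call:
{"fn": "carry_out", "kwargs": {
  "steps": [
    [-1,0.16,-0.22,0.3,0,0,0],
    [-1,0,0,0.6,0,0,0],
    [-1,0,0,0.7,0,0,0],
    [-1,0,0,0,0,0,0],
    [-1,0,0,0,0,0,0],
    [-1,0,0,0.5,0,0,0],
    [-1,0,0,0.6,0,0,0],
    [-1,0,0,0.6,0,0,0],
    [-1,0,0,0.5,0,0,0],
    [-1,0,0,0.2,0,0,0],
    [-1,0,0,0,0,0,0],
    [-1,0,0,0,0,0,0]
  ]
}}

```text
time: 25.3
ee_pos: [0.539, -0.06, 0.0728]
orientation: [[0.991, -0.026, 0.132], [-0.026, -1.0, -0.001], [0.132, -0.002, -0.991]]
ft_force: [-0.1, 0.9, -1.5]
opening: 0.543
grip_force: 20.0
```

```bash
python3 go.py .5369 -.060 .0838 -1.5 7.45
```

```text
time 25.3 tcp [ 0.539  -0.06    0.0728] gp [ 0.5365 -0.06    0.0917] q [-13.7915  29.8903 104.05     2.769   38.6901  75.6574] open 0.5434737963096349 gf 19.9996018409729
turn [-0.024  -0.03   -0.0014]  shift after turn [-0.0234  0.0025  0.2611]  world d mm [ 0.3161 -0.0823 -7.8566]
```

Call:
{"fn": "carry_out", "kwargs": {
  "steps": [
    [-1,-0.02,0,0.1,0,0,0],
    [-1,0,0,0.1,0,0,0],
    [-1,0,0,0.05,0,0,0],
    [-1,0,0,0,0,0,0],
    [-1,0,0,0,0,0,0]
  ]
}}

```text
time: 25.8
ee_pos: [0.539, -0.0599, 0.0645]
orientation: [[0.991, -0.026, 0.131], [-0.026, -1.0, -0.001], [0.131, -0.002, -0.991]]
ft_force: [0.7, 0.1, -2.2]
opening: 0.544
grip_force: 20.0
```

```bash
python3 go.py .5369 -.060 .0838 -1.5 7.45
```

```text
time 25.8 tcp [ 0.539  -0.0599  0.0645] gp [ 0.5365 -0.0599  0.0833] q [-13.7869  30.7235 104.3903   2.8368  37.5753  75.5795] open 0.5441313244366329 gf 19.999330937862396
turn [-0.0263 -0.0187 -0.0026]  shift after turn [ 0.0158  0.0044 -0.0143]  world d mm [ 0.4097 -0.1433  0.4878]
```

Call:
{"fn": "carry_out", "kwargs": {
  "steps": [
    [-1,0,0,0.04,0,0,0],
    [-1,0,0,0,0,0,0],
    [-1,0,0,0,0,0,0]
  ]
}}

```text
time: 26.1
ee_pos: [0.5394, -0.06, 0.0635]
orientation: [[0.991, -0.026, 0.132], [-0.026, -1.0, -0.001], [0.132, -0.002, -0.991]]
ft_force: [-0.5, -0.2, 4.4]
opening: 0.541
grip_force: 20.0
```

Call:
{"fn": "carry_out", "kwargs": {
  "steps": [
    [0.5,0,0,0,0,0,0],
    [0.5,0,0,0,0,0,0],
    [0.7,0,0,0,0,0,0],
    [0.7,0,0,0,0,0,0],
    [0.7,0,0,0,0,0,0],
    [0.7,0,0,0,0,0,0],
    [0.7,0,0,-0.3,0,0,0],
    [0.7,0,0,-0.7,0,0,0],
    [0.7,0,0,-1,0,0,0],
    [0.7,0,0,-1,0,0,0],
    [0.7,0,0,-1,0,0,0],
    [0.7,0,0,-0.3,0,0,0]
  ]
}}

```text
time: 27.3
ee_pos: [0.5229, -0.06, 0.1946]
orientation: [[0.99, -0.026, 0.135], [-0.026, -1.0, -0.002], [0.135, -0.001, -0.991]]
ft_force: [-0.2, -0.5, 0.2]
opening: 0.851
grip_force: 0.0
```

```bash
python3 go.py .499 -.2025 .18 0 0;  python3 - <<'E'
from rig import env
from h import *
import pickle
c=env.camera_info('wrist'); im=env.get_image('wrist')[:,:,::-1].copy(); cv2.imwrite('pics/w10.png',im); pickle.dump(c,open('w10.pkl','wb'))
for ce,st in blobs(im,(0,150,60),(8,255,255),60): print(ce,st,onplane(c,*ce,.13))
s=env.get_image('side')[:,:,::-1]; cv2.imwrite('pics/s10.png',s)
a=cv2.resize(s[100:250,200:330],None,fx=2.56,fy=2.56,interpolation=cv2.INTER_CUBIC)
cv2.imwrite('pics/v10.png',cv2.resize(np.hstack([a,im]),None,fx=.9,fy=.9))
E
```

```text
time 27.3 tcp [ 0.5229 -0.06    0.1946] gp [ 0.5203 -0.06    0.2135] q [-14.2519  18.1741  98.8312   2.1685  55.4331  76.1328] open 0.8512121122447757 gf 0.0
turn [ 0.0057 -1.5574 -0.299 ]  shift after turn [-0.7974  4.7502  1.1209]  world d mm [ -23.9234 -142.506   -33.6273]
[359.9632  15.385 ] [ 331    0   55   39 1522] [ 0.688  -0.1523  0.13  ]
[62.5406 54.142 ] [  37   31   51   49 1824] [0.6636 0.1033 0.13  ]
[257.4791 209.4791] [244 197  28  26 549] [ 0.5228 -0.0613  0.13  ]
[256.2113 247.2254] [248 245  17   5  71] [ 0.4863 -0.0592  0.13  ]
```

View pics/v10.png

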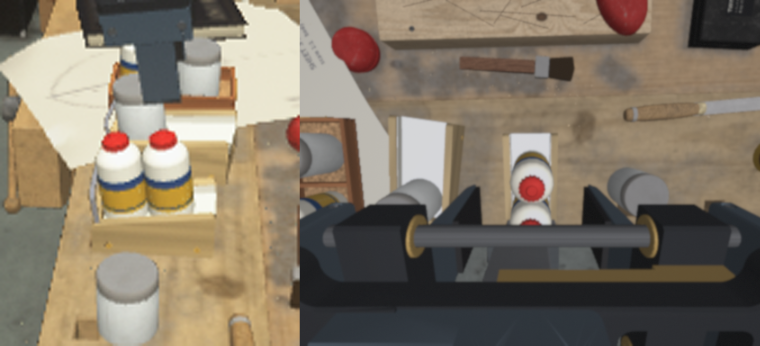

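Call:
{"fn": "carry_out", "kwargs": {
  "steps": [
    [0.9,0,0,0,0,-0.78,-0.15],
    [0.9,0,0,0,0,-0.78,-0.15],
    [0.9,-0.1,0.6,0,0,0,0],
    [0.9,-0.2,1,0,0,0,0],
    [0.9,-0.2,1,0,0,0,0],
    [0.9,-0.2,1,0,0,0,0],
    [0.9,-0.1,0.8,0.2,0,0,0],
    [0.9,0,0.35,0.3,0,0,0],
    [0.9,0,0,0,0,0,0],
    [0.9,0,0,0,0,0,0],
    [0.9,0,0,0,0,0,0]
  ]
}}

```text
time: 28.5
ee_pos: [0.4982, -0.2012, 0.1761]
orientation: [[1.0, 0.001, -0.005], [0.001, -1.0, 0.001], [-0.005, -0.001, -1.0]]
ft_force: [0.1, 0.4, 0.7]
opening: 0.954
grip_force: 0.0
```

```bash
python3 go.py .499 -.2025 .044 0 0;  python3 - <<'E'
from rig import env
from h import *
import pickle
c=env.camera_info('wrist'); im=env.get_image('wrist')[:,:,::-1].copy(); cv2.imwrite('pics/w11.png',im); pickle.dump(c,open('w11.pkl','wb'))
C=ray(c,0,0)[0]; r=.0295*c['fx']/(C[2]-.073); p=proj(c,(.499,-.2025,.073)); print('expect',p,r)
u0,v0=[int(k)-60 for k in p]; v0=max(v0,0)
g=cv2.GaussianBlur(cv2.cvtColor(im[v0:v0+120,u0:u0+120],cv2.COLOR_BGR2GRAY),(3,3),0)
ci=cv2.HoughCircles(g,cv2.HOUGH_GRADIENT,1,10,param1=60,param2=10,minRadius=int(r*.85),maxRadius=int(r*1.15))
for x,y,rr in ci[0][:4]: print(x+u0,y+v0,rr,onplane(c,x+u0,y+v0,.073))
s=cv2.imread('pics/s10.png'); c=env.camera_info('side')
for ce,st in blobs(s,(0,0,90),(180,25,190),60):
    if 200<ce[0]<300 and ce[1]>200: print(ce,st,onplane(c,*ce,.07))
E
```

```text
time 28.5 tcp [ 0.4982 -0.2012  0.1761] gp [ 0.4983 -0.2012  0.1951] q [-28.3055  23.8383  92.0199  -0.0838  64.4075  61.673 ] open 0.9540982598834525 gf 0.0
turn [-0.0119  0.0539  0.0116]  shift after turn [0.0253 0.0443 5.036 ]  world d mm [   0.7599   -1.3291 -151.079 ]
expect [257.4806 187.8848] 28.840658631728346
264.5 191.5 28.0 [ 0.495 -0.21   0.073]
264.5 180.5 28.0 [ 0.5071 -0.2099  0.073 ]
[254.7724 218.3686] [242 210  27  19 369] [ 0.4965 -0.207   0.07  ]
[253.7873 239.0633] [242 225  27  25 221] [ 0.4992 -0.27    0.07  ]
```

```bash
python3 - <<'E'
from h import *
import pickle
c=pickle.load(open('w11.pkl','rb')); im=cv2.imread('pics/w11.png')
print(im[185,225:305:4].tolist()); print(im[145:225:5,262].tolist())
k=cv2.medianBlur(im,3); m=np.zeros((386,514),np.uint8)
for t in (4,7,10):
    m[:]=0; cv2.floodFill(k.copy(),m,(264,186),0,(t,)*3,(t,)*3,4|cv2.FLOODFILL_FIXED_RANGE|cv2.FLOODFILL_MASK_ONLY|(255<<8))
    ct=max(cv2.findContours(m[1:-1,1:-1],cv2.RETR_EXTERNAL,cv2.CHAIN_APPROX_NONE)[0],key=cv2.contourArea)
    h=cv2.convexHull(ct); e=cv2.fitEllipse(h); print(t,cv2.boundingRect(ct),e,onplane(c,*e[0],.073))
E
```

```text
[[105, 132, 150], [105, 130, 148], [106, 132, 150], [111, 113, 116], [131, 130, 132], [131, 130, 131], [131, 130, 131], [129, 128, 130], [129, 128, 129], [128, 128, 128], [128, 127, 129], [130, 129, 130], [129, 128, 129], [131, 130, 131], [132, 131, 132], [131, 130, 131], [119, 123, 126], [103, 120, 133], [107, 124, 136], [106, 123, 136]]
[[102, 119, 132], [106, 121, 132], [114, 114, 113], [126, 126, 125], [123, 123, 125], [131, 130, 131], [130, 128, 129], [129, 128, 130], [129, 128, 129], [130, 129, 130], [131, 130, 131], [129, 128, 130], [129, 129, 130], [132, 131, 132], [116, 120, 126], [98, 121, 138]]
4 (238, 166, 51, 49) ((263.2518615722656, 189.59054565429688), (48.87229919433594, 51.324371337890625), 77.85747528076172) [ 0.4971 -0.2086  0.073 ]
7 (238, 156, 52, 59) ((263.4683837890625, 185.98104858398438), (51.02903366088867, 58.924774169921875), 6.097719192504883) [ 0.5011 -0.2088  0.073 ]
10 (238, 156, 52, 59) ((263.76019287109375, 186.26589965820312), (51.26551818847656, 59.67100143432617), 9.94433307647705) [ 0.5008 -0.2092  0.073 ]
```

Call:
{"fn": "carry_out", "kwargs": {
  "steps": [
    [0.9,-0.04,0.23,0.4,0,0.05,0],
    [0.9,0,0,0.8,0,0,0],
    [0.9,0,0,0.9,0,0,0],
    [0.9,0,0,0.9,0,0,0],
    [0.9,0,0,0.8,0,0,0],
    [0.9,0,0,0.6,0,0,0],
    [0.9,0,0,0.4,0,0,0],
    [0.9,0,0,0.2,0,0,0],
    [0.9,0,0,0,0,0,0],
    [0.9,0,0,0,0,0,0]
  ]
}}

```text
time: 29.55
ee_pos: [0.4973, -0.2092, 0.0268]
orientation: [[1.0, 0.0, 0.001], [0.0, -1.0, 0.0], [0.001, -0.0, -1.0]]
ft_force: [0.2, 0.3, 0.8]
opening: 0.947
grip_force: 0.0
```

```bash
python3 go.py .497 -.208 .044 0 0; python3 - <<'E'
from h import *
import pickle
# jar lane deck midline from w9 and w6-like views
c=pickle.load(open('w10.pkl','rb')); im=cv2.imread('pics/w10.png'); h=cv2.cvtColor(im,cv2.COLOR_BGR2HSV)
for n in ('w9','w10'):
    c=pickle.load(open(n+'.pkl','rb')); im=cv2.imread(f'pics/{n}.png'); h=cv2.cvtColor(im,cv2.COLOR_BGR2HSV)
    for v in range(130,200,8):
        r=[u for u in range(95,175) if h[v,u,1]<40 and h[v,u,2]>175]
        if len(r)<20: continue
        u=(r[0]+r[-1])/2; z=.031+.13*((onplane(c,u,v,.04)[0])-.493)
        a,b=onplane(c,r[0]-.5,v,z),onplane(c,r[-1]+.5,v,z); print(n,v,r[0],r[-1],a,b)
E
```

```text
time 29.55 tcp [ 0.4973 -0.2092  0.0268] gp [ 0.4973 -0.2092  0.0458] q [-29.173   36.2874  99.6281   0.044   44.0458  60.7816] open 0.9470174477074698 gf 0.0
turn [-0.0016 -0.0098  0.0027]  shift after turn [-0.0107 -0.0387  0.0616]  world d mm [-0.3202  1.1612 -1.8482]
w9 130 106 151 [0.6007 0.1117 0.045 ] [0.5993 0.0568 0.045 ]
w9 138 106 154 [0.5914 0.1134 0.0437] [0.5899 0.0545 0.0437]
w9 146 106 154 [0.582  0.1151 0.0425] [0.5805 0.0557 0.0425]
w9 154 106 154 [0.5724 0.1168 0.0412] [0.5709 0.057  0.0412]
w9 162 106 154 [0.5627 0.1186 0.04  ] [0.5611 0.0582 0.04  ]
w9 170 107 153 [0.5528 0.1191 0.0387] [0.5513 0.0607 0.0387]
w9 178 107 153 [0.5427 0.1209 0.0374] [0.5412 0.0621 0.0374]
w9 186 107 153 [0.5325 0.1227 0.0361] [0.531  0.0634 0.0361]
w9 194 107 153 [0.5221 0.1245 0.0348] [0.5206 0.0647 0.0348]
w10 138 113 162 [0.5973 0.1128 0.0445] [0.5957 0.0522 0.0445]
w10 146 114 161 [0.5877 0.1132 0.0432] [0.5863 0.0546 0.0432]
w10 154 95 161 [0.5787 0.1383 0.042 ] [0.5766 0.0557 0.042 ]
w10 162 95 161 [0.5689 0.1401 0.0407] [0.5667 0.0569 0.0407]
w10 170 95 160 [0.5589 0.142  0.0394] [0.5568 0.0594 0.0394]
w10 178 95 160 [0.5488 0.1439 0.0381] [0.5466 0.0606 0.0381]
w10 186 95 160 [0.5385 0.1458 0.0368] [0.5363 0.0618 0.0368]
w10 194 95 159 [0.528  0.1477 0.0355] [0.5259 0.0644 0.0355]
```

Call:
{"fn": "carry_out", "kwargs": {
  "steps": [
    [0.9,0,-0.03,0.06,0,0,0],
    [-1,0,0,0,0,0,0],
    [-1,0,0,0,0,0,0],
    [-1,0,0,0,0,0,0],
    [-1,0,0,0,0,0,0],
    [-1,0,0,0,0,0,0],
    [-1,0,0,0,0,0,0]
  ],
  "squeeze": 20
}}

```text
time: 30.25
ee_pos: [0.4969, -0.2082, 0.0245]
orientation: [[1.0, -0.0, 0.0], [-0.0, -1.0, 0.001], [0.0, -0.001, -1.0]]
ft_force: [-1.0, 0.2, 3.8]
opening: 0.657
grip_force: 20.0
```

```bash
python3 go.py .497 -.208 .215 0 0
```

```text
time 30.25 tcp [ 0.4969 -0.2082  0.0245] gp [ 0.4969 -0.2082  0.0435] q [-29.1058  36.492   99.7698   0.0445  43.7474  60.8625] open 0.6569111870780138 gf 20.000694394111633
turn [-0.0063 -0.0014 -0.0001]  shift after turn [ 0.0029 -0.0071 -5.7171]  world d mm [  0.0878   0.213  171.5143]
```

Call:
{"fn": "carry_out", "kwargs": {
  "steps": [
    [-1,0,0,-0.4,0,0,0],
    [-1,0,0,-0.8,0,0,0],
    [-1,0,0,-1,0,0,0],
    [-1,0,0,-1,0,0,0],
    [-1,0,0,-1,0,0,0],
    [-1,0,0,-1,0,0,0],
    [-1,0,0,-0.5,0,0,0],
    [-1,0.1,-0.5,0,0,0,0],
    [-1,0.2,-0.9,0,0,0,0],
    [-1,0.2,-1,0,0,0,0],
    [-1,0.2,-1,0,0,0,0],
    [-1,0.2,-1,0,0,0,0]
  ]
}}

```text
time: 31.45
ee_pos: [0.5232, -0.0741, 0.1949]
orientation: [[1.0, -0.0, -0.001], [-0.0, -1.0, 0.001], [-0.001, -0.001, -1.0]]
ft_force: [1.3, -1.0, -1.3]
opening: 0.656
grip_force: 20.0
```

Call:
{"fn": "carry_out", "kwargs": {
  "steps": [
    [-1,0.2,-1,0,0,0,0],
    [-1,0.2,-1,0,0,0,0],
    [-1,0.2,-1,0,0,0,0],
    [-1,0,-1,0,0,0,0],
    [-1,0,-0.9,0,0,0,0],
    [-1,0,-0.5,0,0,0,0.9],
    [-1,0,0,0,0,0,0.86],
    [-1,0,0,0,0,0.75,0],
    [-1,0,0,0,0,0.74,0],
    [-1,0,0,0,0,0,0],
    [-1,0,0,0,0,0,0]
  ]
}}

```text
time: 32.55
ee_pos: [0.5412, 0.0863, 0.1954]
orientation: [[0.98, -0.152, 0.126], [-0.151, -0.988, -0.019], [0.127, -0.001, -0.992]]
ft_force: [-0.1, -0.3, -1.9]
opening: 0.652
grip_force: 20.0
```

```bash
python3 go.py .54 .09 .15 -8.8 7.45; python3 - <<'E'
from rig import env
from h import *
import pickle
n='w12'
c=env.camera_info('wrist'); im=env.get_image('wrist')[:,:,::-1].copy(); cv2.imwrite('pics/w12.png',im); pickle.dump(c,open('w12.pkl','wb'))
h=cv2.cvtColor(im,cv2.COLOR_BGR2HSV)
for x in np.arange(.54,.612,.01):
    z=.031+.13*(x-.493); u0,v=proj(c,(x,.0877-.155*(x-.5575),z)); v=int(round(v)); u0=int(u0)
    if not 0<=v<384: continue
    ok=lambda u: h[v,u,1]<40 and h[v,u,2]>160
    if not ok(u0): print(x,u0,v,'no',h[v,u0]); continue
    a=b=u0
    while ok(a-1): a-=1
    while ok(b+1): b+=1
    A,B=onplane(c,a-.5,v,z),onplane(c,b+.5,v,z); print(round(x,3),v,a,b,A,B,(A+B)/2)
E
```

```text
time 32.55 tcp [0.5412 0.0863 0.1954] gp [0.5388 0.0866 0.2142] q [  3.8211  20.1407  95.3248  -1.8456  57.4032 103.4917] open 0.6522768923882416 gf 19.999708235263824
turn [-0.0079  0.0278  0.0049]  shift after turn [-0.2526 -0.1164  2.126 ]  world d mm [  1.28     3.337  -64.2254]
0.54 253 194 no [ 90   2 135]
0.55 253 187 no [120   2 125]
0.56 179 227 279 [0.565  0.1208 0.0397] [0.5549 0.0549 0.0397] [0.5599 0.0878 0.0397]
0.57 171 227 279 [0.575  0.1189 0.041 ] [0.565  0.0536 0.041 ] [0.57   0.0862 0.041 ]
0.58 163 227 280 [0.5849 0.1171 0.0423] [0.5747 0.051  0.0423] [0.5798 0.0841 0.0423]
0.59 155 226 281 [0.5947 0.1165 0.0436] [0.5843 0.0485 0.0436] [0.5895 0.0825 0.0436]
0.6 146 227 280 [0.6052 0.1133 0.0449] [0.5953 0.0483 0.0449] [0.6003 0.0808 0.0449]
0.6100000000000001 253 138 no [ 18  75 142]
```

```bash
python3 go.py .5536 .0885 .082 -9 7.45
```

```text
time 32.6 tcp [0.5418 0.0861 0.1955] gp [0.5394 0.0865 0.2143] q [  3.8004  20.1677  95.2701  -1.8502  57.4025 103.4841] open 0.6532763062258719 gf 19.999703764915466
turn [-0.013   0.0221  0.0423]  shift after turn [-0.116  -0.1406  4.4322]  world d mm [  14.279     2.0098 -132.294 ]
```

Call:
{"fn": "carry_out", "kwargs": {
  "steps": [
    [-1,-0.11,-0.14,0.4,0,0.02,0.04],
    [-1,0,0,0.7,0,0,0],
    [-1,0,0,0.8,0,0,0],
    [-1,0,0,0.8,0,0,0],
    [-1,0,0,0.6,0,0,0],
    [-1,0,0,0.5,0,0,0],
    [-1,0,0,0.3,0,0,0],
    [-1,0,0,0.1,0,0,0],
    [-1,0,0,0,0,0,0],
    [-1,0,0,0,0,0,0]
  ]
}}

```text
time: 33.6
ee_pos: [0.5559, 0.088, 0.0708]
orientation: [[0.979, -0.156, 0.13], [-0.155, -0.988, -0.019], [0.132, -0.001, -0.991]]
ft_force: [-0.4, 0.3, -1.4]
opening: 0.654
grip_force: 20.0
```

```bash
python3 go.py .5536 .0885 .082 -9 7.45
```

```text
time 33.6 tcp [0.5559 0.088  0.0708] gp [0.5535 0.0883 0.0896] q [  3.9344  31.3404 100.9774  -2.5077  40.3092 104.7458] open 0.6537232235439742 gf 19.99970018863678
turn [-0.0141 -0.0249 -0.0016]  shift after turn [-0.0307 -0.0052  0.2516]  world d mm [ 0.0889  0.1434 -7.6046]
```

Call:
{"fn": "carry_out", "kwargs": {
  "steps": [
    [-1,-0.02,0,0.12,0,0,0],
    [-1,0,0,0.1,0,0,0],
    [-1,0,0,0.03,0,0,0],
    [-1,0,0,0,0,0,0]
  ]
}}

```text
time: 34.0
ee_pos: [0.5561, 0.0879, 0.0627]
orientation: [[0.979, -0.156, 0.13], [-0.155, -0.988, -0.019], [0.131, -0.001, -0.991]]
ft_force: [-0.1, -0.9, -1.0]
opening: 0.656
grip_force: 20.0
```

Call:
{"fn": "carry_out", "kwargs": {
  "steps": [
    [-1,0,0,0.04,0,0,0],
    [-1,0,0,0,0,0,0],
    [-1,0,0,0,0,0,0]
  ]
}}

```text
time: 34.3
ee_pos: [0.5564, 0.0879, 0.0618]
orientation: [[0.979, -0.156, 0.13], [-0.155, -0.988, -0.019], [0.132, -0.001, -0.991]]
ft_force: [-0.1, 0.4, 4.7]
opening: 0.652
grip_force: 20.0
```

Call:
{"fn": "carry_out", "kwargs": {
  "steps": [
    [0.6,0,0,0,0,0,0],
    [0.9,0,0,0,0,0,0],
    [0.9,0,0,0,0,0,0],
    [0.9,0,0,0,0,0,0],
    [0.9,0,0,0,0,0,0],
    [0.9,0,0,-0.3,0,0,0],
    [0.9,0,0,-0.7,0,0,0],
    [0.9,0,0,-1,0,0,0],
    [0.9,0,0,-1,0,0,0],
    [0.9,0,0,-1,0,0,0],
    [0.9,0,0,-1,0,0,0],
    [0.9,0,0,-1,0,0,0]
  ]
}}

```text
time: 35.5
ee_pos: [0.5322, 0.0914, 0.2419]
orientation: [[0.979, -0.156, 0.13], [-0.155, -0.988, -0.019], [0.132, -0.001, -0.991]]
ft_force: [0.3, -0.6, 0.6]
opening: 0.949
grip_force: 0.0
```

Call:
{"fn": "carry_out", "kwargs": {
  "steps": [
    [0.9,0.5,0,-0.5,0,0,0],
    [0.9,0.5,0,-0.5,0,0,0],
    [0.9,0,0,0,0,0,0],
    [0.9,0,0,0,0,0,0]
  ]
}}

```text
time: 35.9
ee_pos: [0.5577, 0.0873, 0.2736]
orientation: [[0.979, -0.157, 0.13], [-0.155, -0.988, -0.019], [0.131, -0.001, -0.991]]
ft_force: [0.3, -0.2, -0.3]
opening: 0.954
grip_force: 0.0
```

```bash
python3 - <<'E'
from rig import env
from h import *
w=env.get_image('wrist')[:,:,::-1]; s=env.get_image('side')[:,:,::-1]; sc=env.get_image('scene')[:,:,::-1]
a=cv2.resize(s[100:250,200:350],(400,400)); b=cv2.resize(sc[130:330,150:350],(400,400))
w=cv2.resize(w[0:300,0:400],(533,400))
cv2.imwrite('pics/v13.png',cv2.resize(np.hstack([a,b,w]),(800,240),interpolation=cv2.INTER_AREA))
r=np.vstack([np.hstack([a,b]),cv2.resize(w,(800,600))[0:0]])
cv2.imwrite('pics/v14.png',np.vstack([np.hstack([a,b]),np.hstack([cv2.resize(w,(266,200)),np.zeros((200,534,3),np.uint8)])]))
E
```

```text
(no output)
```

View pics/v14.png

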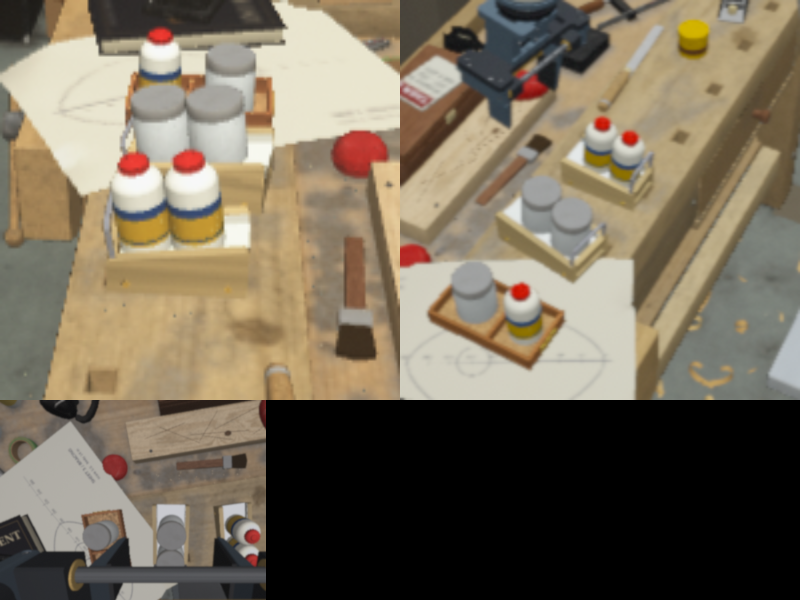

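Both lanes are full and seated forward. The glue stands in the small compartment and the filler in the large one. The wax tin hasn't moved and the robot is clear, so I'm handing in.

```bash
python3 -c "
from rig import env
print(env.sign_off())"
```

```text
the job is handed in; nothing more can be done
None
```

The job is done and handed in at about 36 s: the oldest glue bottle and filler jar stand in their caddy compartments, the new ones are behind the stock that slid forward in each lane, everything is upright, and the wax tin was left alone.

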